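Stand the slotted plate on end against the angle stop

ROBOT

A 7-joint arm with a two-finger parallel gripper is mounted at the origin on a cart in front of the work surface, level with it; the furniture and walls round the work are solid. World frame = base frame: x ahead of the robot, y to its left, z up, the work surface at z = 0. Lengths are in m, angles in rad, forces in N, time in s.
With the tool pointing down it reaches from about 0.35 to 0.9 m from the base axis. Payload 7.2 kg.
Tool frame: the origin (TCP) lies midway between the tips of the shut fingers; the grasp point (between the pads) lies ctrl.pinch_z behind it (ctrl.pinch_z is the distance from the TCP to the grasp point, in m); z points along the fingers, y is the direction in which the jaws open and shut (so a half turn about z gives the same grasp; the last joint's range is limited). The gripper opens to 85 mm and grips with 20 to 120 N. Pads are 22 mm wide; open, the fingers measure 114 mm over their backs; the gripper's body (76 mm by 85 mm) begins 54 mm behind the grasp point. The pads swing forward as they close: fully open they stand 13 mm farther back than shut.
Start: joints at [1.213, 0.411, -0.013, 1.596, 0.006, 1.134, -0.082], TCP at [0.179, -0.599, 0.231] pointing down, gripper open.
Joint ranges: [-2.95, 2.95], [-0.29, 1.99], [-1.47, 1.44], [0.14, 2.54], [-1.03, 4.17], [0.13, 1.85], [-2.86, 2.86]. Speed limits (rad/s): [2.39, 2.39, 3.01, 3.01, 3.14, 3.14, 3.14].

INTERFACE

Orientations are given as a rotation vector (axis times angle).
In Python, from cell import ctrl gives the robot as it stands. The module is installed in compiled form; this text tells all that it offers.
- The arm moves only by the tool send_rows, never from a script. Its argument "steps" is a list of rows, each a list of 5 numbers: the shift along the tool's x, y, z as a fraction of full scale, then the turn about the tool's z as a fraction of full scale, then the finger opening in mm, from 0 to 85.4. In form: [[x, y, z, spin, fingers], ...]. A call has 1 to 5 rows; each row shifts and turns the commanded pose from where the row before left it, along the tool's axes as they then stand; what a row does not reach is not made up. Full scale, the value 1, is 0.04 m for a shift and 10 degrees for a turn. A row lasts 1/8 s, in which the tool goes at most 62.5 mm and 10.7 degrees, less where a joint would pass 70% of its speed; a pose out of reach is approached as far as the arm can. A call with a number of a shift or a turn outside -1 to 1 is refused whole. A call with a gripper value outside its range is refused whole. The fingers move at their own pace and stop on an object; "force" is the grip in N (left out, the last holds). Time passes only in rows, so rows that do not move let the fingers close. It gives the time, the measured TCP pose, the force and the opening at its end, in the units of the state.
- ctrl.get_state(): the state, without advancing time (a new reading comes with each control period).
- ctrl.camera(name): name is "scene" or "top" or "wrist"; returns (picture, depth): 400x640x3 uint8, red, green, blue; 400x640 float32, m along the optical axis (not along the pixel's ray), 0 where there is no reading.
- ctrl.camera_params(name): a dict with "fx", "fy", "cx", "cy" (pixels), "distortion" ([k1, k2, p1, p2, k3] as OpenCV has them; the pictures are not rectified), "origin" and "orientation" of the camera in the world. Camera axes: x right, y up, looking along -z (the intrinsics and any distortion apply to the point x, -y, -z); pixel columns grow to the right and rows downward; lengths in m; the calibration is good to about 2 mm. A picture is of the moment at which its call begins: read the wrist's pose just before it. camera_params takes no time and is no camera call; for the wrist camera it gives the pose at the moment of the call.
- ctrl.close_job(): hands the job in, once; it reports no verdict.
The state is a dict: "t": time; "joint_pos": joint angles; "qd": joint speeds; "joint_torque": joint torques, N m; "eef_pos": TCP position; "eef_rot": TCP orientation; "wrist_force": force on the tool from outside, world axes, zero at the start; "ft_torque": the same for the moment, N m; "grip_width": opening from 0.0 (shut) to 1.0 (fully open).
Only numpy, scipy, OpenCV 4.12 (cv2) and the standard library are available. Lean on these libraries where they do the work, as an engineer would, in place of code of your own. Each camera call takes 0.05 s, during which the arm holds its last target. There are 200 camera calls.

TASK

The slotted aluminium plate is lying flat on the wooden packing block; its slot has to be deburred next. Stand it upright on its plain narrow end on the base of the steel angle stop, slotted end up, with one broad face flat against the front of the stop's upright and centred on it, then let go so that it stands by itself. Leave the ball bearing and the tape measure where they are.

Things in the scene. Friction and masses are not known exactly. Their poses are not given: they have to be found in the camera images.
- plate: loose aluminium plate, 100 mm long (x) by 64 wide (y) by 16 thick (z), 0.28 kg, with an open slot 18 mm wide, 26 deep in the middle of its +x end; the -x end is plain, with two dark screw holes near it. Origin: centre of its underside as it lies. Starts flat on the packing block, underside 26 mm above the bench, overhanging the block all round
- plate_slot_end (a point): centre of the slotted end of the plate (in the mouth of the slot), 50 mm along the plate's +x from its middle, at half thickness
- plate_centre (a point): middle of the plate, at half thickness
- packing: fixed wooden block under the plate, 60 x 34 x 26 mm high, long side along the plate's length; origin: centre of its underside on the bench, same yaw as the plate at the start
- stop: fixed steel angle stop: dark flat base 130 (x from -70 to +60) x 120 (y) x 12 mm high, with a bright upright 44 mm wide (y -22 to +22), 12 mm thick, up to 102 mm above the bench. The upright's front is this body's plane x = +5 mm and looks to its -x, with 75 mm of clear base before it; a narrow brace and two bolts are behind it. Origin: on the bench, under the base
- stop_face (a point): foot of the upright's front face: middle of its width, on the top of the base (12 mm above the bench); axes as the stop's
- bearing: bystander: loose ball bearing lying flat, 62 mm across, 16 mm high; origin: centre of its underside
- tape: bystander: loose tape measure standing on the bench, 38 x 81 x 62 mm high; origin: centre of its underside

How it is judged:
By the outcome, as a careful person would: the job done as asked, in the order asked, and still so for the second after the job is handed in, with the robot touching nothing.
It also fails if it takes over 45 s, if anything falls off the work surface, if the arm or the gripper's body presses on something with over 40 N, if the wrist force passes 120 N, or if a joint passes its speed limit or range.

## Working session

There is one attempt and no reset: what is moved stays moved. The work goes in short steps, Python scripts to look and compute and a tool call to move; the robot and the scene stay as the last step left them, time stands still between calls to the robot, and variables do not carry over. Pictures are saved under pics/ and viewed, about 8 in all and at most 12, crops included, and the job is handed in when it is done.

Besides the shell and the picture viewer there is one more tool, called after "Request:" by a JSON object that holds its "name" and its "arguments", one argument or row to a line. send_rows: Moves the arm, as the interface text tells. Its arguments: {"type":"object","properties":{"steps":{"type":"array"},"force":{"type":"number"}},"required":["steps"]}

```bash
mkdir -p pics; ls; python3 - <<'E'
from cell import ctrl
import cv2,numpy as np
s=ctrl.get_state();print(s,ctrl.pinch_z)
for n in ["top","scene"]:
    p=ctrl.camera_params(n);print(n,p)
    im,d=ctrl.camera(n);np.savez(f"pics/{n}0.npz",im=im,d=d);cv2.imwrite(f"pics/{n}0.png",im[:,:,::-1])
print(ctrl.camera_params("wrist"))
E
```

```text
pics
{'t': 0.0, 'joint_pos': array([ 1.2127741 ,  0.41191328, -0.01269048,  1.59702816,  0.00563995,
        1.13431554, -0.08215793]), 'qd': array([ 1.54039251e-03, -7.38252988e-04,  1.02274030e-04, -8.08472811e-04,
       -1.86952030e-03, -9.86866727e-05, -3.26592823e-04]), 'joint_torque': array([ 8.81431170e-04, -6.00622272e+01,  6.82645049e-01, -2.99408501e+01,
        1.39012624e-02,  1.06086448e-02, -5.22460539e-05]), 'eef_pos': array([ 0.17840892, -0.59848191,  0.23045138]), 'eef_rot': array([-3.10708594e+00, -4.53530846e-01,  6.16418511e-04]), 'wrist_force': array([-0.55630047, -0.17245153,  0.34583121]), 'ft_torque': array([0.00987892, 0.01372866, 0.00541153]), 'grip_width': 0.9978633481825158} 0.0187
top {'fx': 447.3918180234162, 'fy': 447.3918180234162, 'cx': 323.24450688438327, 'cy': 197.88279529793084, 'distortion': array([-0.03392785,  0.        ,  0.        ,  0.        ,  0.        ]), 'origin': array([ 0.4193038 , -0.02442423,  1.09139278]), 'orientation': array([ 0.09843662, -0.10638687, -1.58777417])}
scene {'fx': 493.2634433653531, 'fy': 493.2634433653531, 'cx': 317.81131960859756, 'cy': 199.9975863982525, 'distortion': array([0.05197691, 0.        , 0.        , 0.        , 0.        ]), 'origin': array([-0.28334277, -0.50587212,  0.57151611]), 'orientation': array([ 0.96976893, -0.56685581, -0.92228024])}
{'fx': 292.0114354531554, 'fy': 292.0114354531554, 'cx': 317.9195129746231, 'cy': 199.74002853470213, 'distortion': array([-0.02769667,  0.        ,  0.        ,  0.        ,  0.        ]), 'origin': array([ 0.24737702, -0.57888805,  0.37292031]), 'orientation': array([-0.24383695,  0.18408835, -1.27158964])}
```

View pics/top0.png

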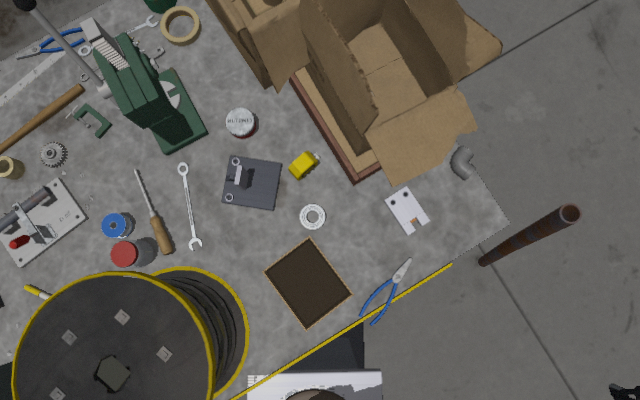

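View pics/scene0.png

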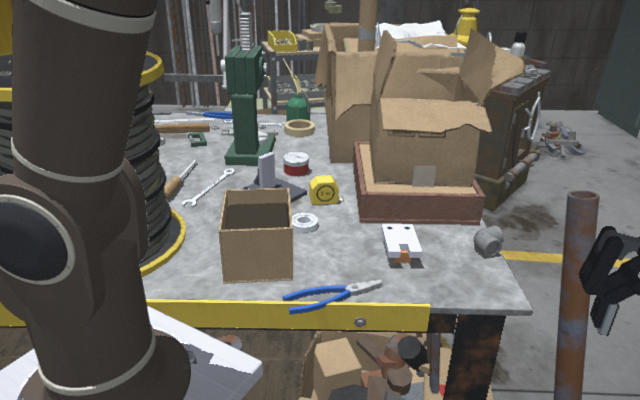

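Top: plate at about (407,210), slot towards the robot at (413,227). Stop at (250,182) with its upright near (237,170), bearing at (312,217), tape at (303,164). The scene view agrees. The tool stays pointing down, so I plan to grip the narrow edges near the slotted end and let the plate swing to hang.

```bash
cat > h.py <<'E'
import numpy as np,cv2
from scipy.spatial.transform import Rotation as R
def rays(p,uv):
    K=np.array([[p['fx'],0,p['cx']],[0,p['fy'],p['cy']],[0,0,1]])
    q=cv2.undistortPoints(np.asarray(uv,float).reshape(-1,1,2),K,np.asarray(p['distortion'])).reshape(-1,2)
    return R.from_rotvec(p['orientation']).apply(np.c_[q[:,0],-q[:,1],-np.ones(len(q))])
def cloud(p,d):
    v,u=np.mgrid[0:400,0:640]
    r=rays(p,np.c_[u.ravel(),v.ravel()])
    X=(p['origin']+r*d.reshape(-1,1)).reshape(400,640,3);X[d==0]=np.nan
    return X
def onplane(p,uv,z):
    r=rays(p,uv);return p['origin']+r*((z-p['origin'][2])/r[:,2])[:,None]
def rect(P):
    (c,s,a)=cv2.minAreaRect((np.asarray(P)[:,:2]*1000).astype(np.float32));return np.round(c,1),np.round(s,1),round(a,1)
E
python3 - <<'E'
from cell import ctrl
from h import *
p=ctrl.camera_params("top");z=np.load("pics/top0.npz");im,d=z['im'],z['d'];X=cloud(p,d)
print("bench z",np.nanmedian(X[230:250,350:380,2]))
hsv=cv2.cvtColor(im,cv2.COLOR_RGB2HSV)
def comp(m,seed):
    n,l=cv2.connectedComponents(m.astype(np.uint8));k=l[seed[1]-6:seed[1]+7,seed[0]-6:seed[0]+7];k=k[k>0];return l==np.bincount(k.ravel()).argmax()
def outl(m,z):
    c=max(cv2.findContours(m.astype(np.uint8),0,2)[0],key=cv2.contourArea).reshape(-1,2);return onplane(p,c,z)
Z=X[:,:,2]
m=comp((im.min(2)>180),(400,205));print("plate",m.sum(),np.nanmedian(Z[m]),rect(outl(m,.042)))
v,u=np.nonzero(m);print("slot-side test centroid",onplane(p,[[u.mean(),v.mean()]],.042))
print("slot px",onplane(p,[[413,227]],.042))
m=comp((im.max(2)<95)&(Z>.004),(265,185));print("base",m.sum(),np.nanmedian(Z[m]),rect(outl(m,.012)))
w=np.zeros_like(m);w[150:215,215:290]=1
m=w&(Z>.085);print("upright top",m.sum(),np.nanmax(Z[w]),rect(X[m]),np.nanmedian(X[m],0))
m=w&(Z>.03);print("above30",m.sum(),rect(X[m]))
for n,s,h in (("bearing",(306,210),.016),("tape",(303,164),.06)):
    m=comp(Z>h*.5,s);print(n,m.sum(),np.nanmedian(X[m],0))
# height around plate
print("box max z near", [(a,b,round(float(np.nanmax(Z[b:b+20,a:a+20])),3)) for b in (130,150,170,190) for a in (360,380,400,420,440)])
big=cv2.resize(im[140:250,205:445][:, :],None,fx=3.3,fy=3.3,interpolation=2);cv2.imwrite("pics/c1.png",big[:,:,::-1])
E
```

```text
bench z 0.0005375309011077523
plate 869 0.0425631022492321 (array([ 523.9, -228.1]), array([97.6, 60.7]), 31.7)
slot-side test centroid [[ 0.524068  -0.2273651  0.042    ]]
slot px [[ 0.4834394  -0.24069815  0.042     ]]
base 1998 0.012303760886323012 (array([602.9, 142.9]), array([132., 120.]), 79.8)
upright top 130 0.1064651785644729 (array([606.1, 159.7]), array([13.3, 43.5]), 80.1) [0.60486321 0.15937087 0.10166854]
above30 287 (array([615.7, 122.4]), array([ 42.2, 151.7]), 15.2)
bearing 399 [ 0.51649064 -0.00520116  0.01567779]
tape 469 [0.63643352 0.01692311 0.05948715]
box max z near [(360, 130, 0.29), (380, 130, 0.278), (400, 130, 0.272), (420, 130, 0.267), (440, 130, 0.262), (360, 150, 0.272), (380, 150, 0.268), (400, 150, 0.263), (420, 150, 0.26), (440, 150, 0.255), (360, 170, 0.079), (380, 170, 0.259), (400, 170, 0.257), (420, 170, 0.252), (440, 170, 0.034), (360, 190, 0.007), (380, 190, 0.047), (400, 190, 0.048), (420, 190, 0.046), (440, 190, 0.006)]
```

View pics/c1.png

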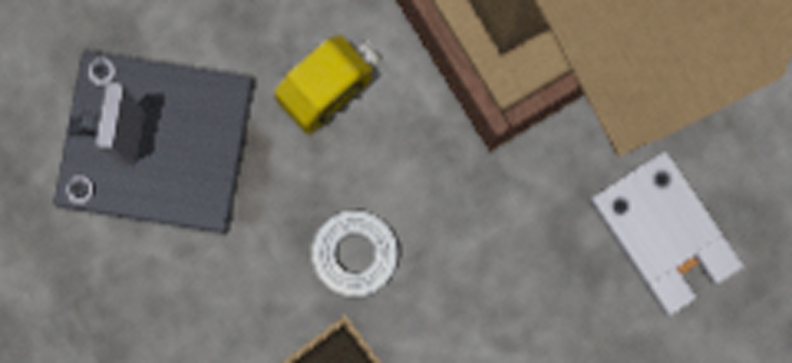

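Crop: the upright is on the left of the base and its front looks right, towards -100°. Slot at crop (708,290), screw holes at (620,205) and (662,180). Sizes and heights match what was given. Next: clearances for the approach.

```bash
python3 - <<'E'
from cell import ctrl
from h import *
C=[]
for n in ("top","scene"):
    p=ctrl.camera_params(n);z=np.load(f"pics/{n}0.npz");X=cloud(p,z['d'])
    if n=="top": print("pole",np.nanmin(X[205:268,478:580][X[205:268,478:580][:,:,2]>.05],0),X[213,568],X[262,484])
    else: print("scene pole",X[200,582],X[300,575]," gripper",X[275,607])
    C.append(X.reshape(-1,3))
C=np.concatenate(C);C=C[~np.isnan(C).any(1)]
g=np.array([.4925,-.2475])
for lo,hi in ((.09,.2),(.2,.4),(.4,.8)):
    q=C[(C[:,2]>lo)&(C[:,2]<hi)];r=np.linalg.norm(q[:,:2]-g,axis=1);i=r.argmin();print(lo,q[i].round(3),r[i].round(3))
a=np.array([.18,-.6])
for t in np.linspace(0,1,8):
    c=a+t*(g-a);q=C[(C[:,2]>.15)&(C[:,2]<.9)];r=np.linalg.norm(q[:,:2]-c,axis=1);i=r.argmin();print(t.round(2),c.round(2),q[i].round(2),r[i].round(2))
# world shift -> tool
phi=np.deg2rad(31.7);D=g-np.array([.1784,-.5985]);print("tool shift",D@[np.cos(phi),np.sin(phi)],D@[np.sin(phi),-np.cos(phi)])
E
```

```text
pole [ 0.45486294 -0.55058643  0.05008512] [ 0.49695506 -0.53502581  0.18251785] [ 0.38440413 -0.65216408 -0.64535143]
scene pole [ 0.47407967 -0.51312541  0.22936983] [ 0.45865222 -0.54321359  0.06676373]  gripper [ 0.14938448 -0.54434383  0.31215282]
0.09 [ 0.671 -0.179  0.162] 0.191
0.2 [ 0.571 -0.217  0.25 ] 0.084
0.4 [ 0.052 -0.138  0.509] 0.454
0.0 [ 0.18 -0.6 ] [ 0.18 -0.57  0.31] 0.03
0.14 [ 0.22 -0.55] [ 0.19 -0.56  0.32] 0.04
0.29 [ 0.27 -0.5 ] [ 0.18 -0.56  0.31] 0.1
0.43 [ 0.31 -0.45] [ 0.17 -0.53  0.31] 0.16
0.57 [ 0.36 -0.4 ] [ 0.47 -0.5   0.21] 0.15
0.71 [ 0.4  -0.35] [ 0.48 -0.49  0.23] 0.16
0.86 [ 0.45 -0.3 ] [ 0.58 -0.23  0.25] 0.15
1.0 [ 0.49 -0.25] [ 0.57 -0.22  0.25] 0.08
tool shift 0.4516803189964605 -0.1335840538060427
```

Request:
{"name": "send_rows", "arguments": {
  "steps": [
    [0,0,0,-1,85],
    [0,0,0,-0.51,85],
    [1,-0.4,0.25,0,85],
    [1,-0.4,0.25,0,85],
    [1,-0.4,0.25,0,85]
  ],
  "force": 25
}}

```text
t: 0.72
eef_pos: [0.2559, -0.4937, 0.2006]
eef_rot: [-3.022, -0.858, 0.0]
wrist_force: [0.8, -0.7, 0.5]
grip_width: 1.0
```

Request:
{"name": "send_rows", "arguments": {
  "steps": [
    [1,-0.4,0.25,0,85],
    [1,-0.4,0.25,0,85],
    [1,-0.4,0.25,0,85],
    [1,-0.4,0.25,0,85],
    [1,-0.5,0.25,0,85]
  ]
}}

```text
t: 1.35
eef_pos: [0.3821, -0.3173, 0.1508]
eef_rot: [-3.022, -0.858, 0.0]
wrist_force: [-0.2, 0.4, 0.0]
grip_width: 0.994
```

Request:
{"name": "send_rows", "arguments": {
  "steps": [
    [0,0,0,0,85],
    [0,0,0,0,85]
  ]
}}

```text
t: 1.6
eef_pos: [0.3811, -0.3188, 0.1512]
eef_rot: [-3.022, -0.858, 0.001]
wrist_force: [-0.3, -0.8, -0.6]
grip_width: 0.996
```

```bash
cat >> h.py <<'E'
def tool(s):
    M=R.from_rotvec(s['eef_rot']).as_matrix();return M
def shift(s,target):
    "world shift to target TCP in tool axes, mm"
    return (tool(s).T@(np.asarray(target)-s['eef_pos'])*1000).round(1)
E
python3 - <<'E'
from cell import ctrl
from h import *
s=ctrl.get_state();M=tool(s);print(s['t'],s['eef_pos'],M[:,0],M[:,2],s['joint_pos'].round(2))
p=ctrl.camera_params("wrist");im,d=ctrl.camera("wrist");X=cloud(p,d)
cv2.imwrite("pics/w1.png",im[:,:,::-1])
m=(np.abs(X[:,:,2]-.042)<.008)&(im.min(2)>120)
m=cv2.morphologyEx(m.astype(np.uint8),cv2.MORPH_OPEN,np.ones((3,3)))
c=max(cv2.findContours(m,0,2)[0],key=cv2.contourArea).reshape(-1,2);P=onplane(p,c,.042)
print(rect(P),np.nanmedian(X[:,:,2][m>0]),c.min(0),c.max(0))
E
```

```text
1.6 [ 0.38113738 -0.31880904  0.15118668] [ 8.50659285e-01  5.25717110e-01 -5.48094189e-04] [-5.52800759e-04 -1.48081544e-04 -9.99999836e-01] [ 0.78  0.3  -0.22  1.98  0.08  0.87 -0.5 ]
(array([ 497.2, -244.6]), array([34.9, 63.5]), 31.7) 0.04171227046583578 [273   0] [356  50]
```

View pics/w1.png

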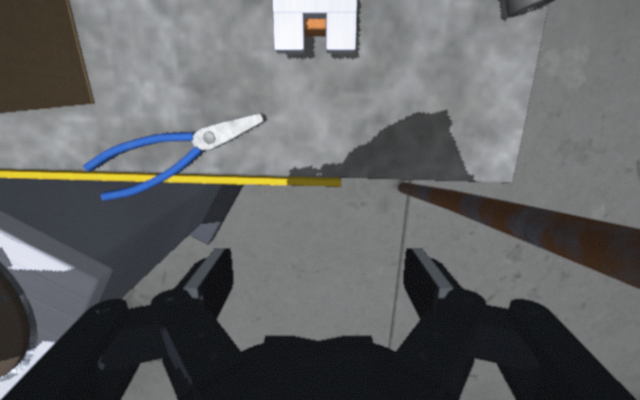

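Wrist view: the slotted end is at the top, columns 274–357, with its end at row 52. It agrees with the top view to 1 mm. I'll approach low to keep the camera bracket under the box flap.

Request:
{"name": "send_rows", "arguments": {
  "steps": [
    [0,0,1,0,85],
    [0.3,0,1,0,85],
    [1,0,0.275,0,85],
    [1,0,0,0,85],
    [1,-0.05,0,0,85]
  ]
}}

```text
t: 2.28
eef_pos: [0.4931, -0.2487, 0.0601]
eef_rot: [3.023, 0.853, -0.001]
wrist_force: [0.1, -0.2, 0.3]
grip_width: 0.992
```

Request:
{"name": "send_rows", "arguments": {
  "steps": [
    [0,0,0,0,85],
    [0,0,0,0,85]
  ]
}}

```text
t: 2.52
eef_pos: [0.4916, -0.2489, 0.0601]
eef_rot: [3.023, 0.855, -0.002]
wrist_force: [-1.7, -1.0, 1.3]
grip_width: 0.999
```

```bash
python3 - <<'E'
from cell import ctrl
from h import *
s=ctrl.get_state();print(s['t'],shift(s,[.4931,-.2472,.010]))
E
```

```text
2.525 [ 2.2 -0.7 50.1]
```

Request:
{"name": "send_rows", "arguments": {
  "steps": [
    [0.05,0,0.6,0,85],
    [0,0,0.65,0,85],
    [0,0,0,0,60],
    [0,0,0,0,50],
    [0,0,0,0,50]
  ],
  "force": 25
}}

```text
t: 3.15
eef_pos: [0.4944, -0.247, 0.0111]
eef_rot: [3.022, 0.857, 0.001]
wrist_force: [0.2, 0.2, -3.2]
grip_width: 0.742
```

Request:
{"name": "send_rows", "arguments": {
  "steps": [
    [0,0,0,0,50],
    [0,0,0,0,50],
    [0,0,0,0,50]
  ]
}}

```text
t: 3.52
eef_pos: [0.4945, -0.2463, 0.0104]
eef_rot: [3.022, 0.858, 0.0]
wrist_force: [1.3, 0.3, -2.8]
grip_width: 0.744
```

Request:
{"name": "send_rows", "arguments": {
  "steps": [
    [0,0,-0.4,0,50],
    [0,0,-0.5,0,50],
    [-0.6,0,0,0,50],
    [-0.8,0,0,0,50],
    [-0.8,0,-0.3,0,50]
  ]
}}

```text
t: 4.15
eef_pos: [0.4186, -0.2928, 0.0589]
eef_rot: [-3.022, -0.859, 0.001]
wrist_force: [-0.5, -0.9, -2.6]
grip_width: 0.747
```

Request:
{"name": "send_rows", "arguments": {
  "steps": [
    [-0.6,0,-0.8,0,50],
    [0,0,-1,0,50],
    [0,0,-1,0,50],
    [0,0,0,0,50],
    [0,0,0,0,50]
  ]
}}

```text
t: 4.78
eef_pos: [0.3987, -0.305, 0.1703]
eef_rot: [3.022, 0.858, -0.0]
wrist_force: [-0.3, 0.4, -3.0]
grip_width: 0.746
```

```bash
python3 - <<'E'
from cell import ctrl
from h import *
s=ctrl.get_state();print(s['t'],s['grip_width'],s['wrist_force'],s['ft_torque'],s['joint_pos'].round(2))
a,_=ctrl.camera("wrist");b,_=ctrl.camera("scene")
cv2.imwrite("pics/g1.png",np.hstack([cv2.resize(a,(400,250)),b[120:370,240:640]])[:,:,::-1])
E
```

```text
4.775 0.7463751848721017 [-0.2521598   0.38760491 -2.99872968] [-0.03232297  0.11961848  0.00184562] [ 0.75  0.28 -0.24  1.95  0.08  0.92 -0.54]
```

View pics/g1.png

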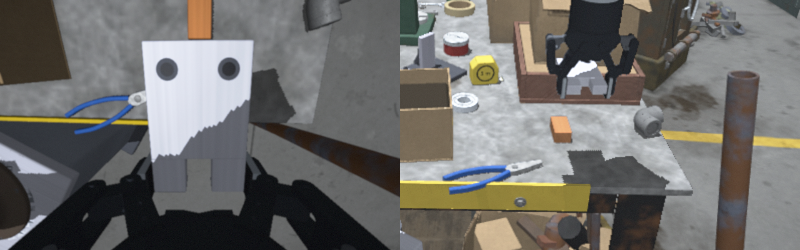

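The plate is held but still level: the wrist view has the holes at the top (167,68), (229,68), and the moment is 0.12 Nm. I'll try the minimum grip with a jerk so that it pivots.

Request:
{"name": "send_rows", "arguments": {
  "steps": [
    [0,0,0,0,50],
    [0,0,0,0,50],
    [0,0,1,0,50],
    [0,0,-1,0,50],
    [0,0,0,0,50]
  ],
  "force": 20
}}

```text
t: 5.5
eef_pos: [0.4005, -0.3059, 0.1717]
eef_rot: [3.02, 0.858, 0.003]
wrist_force: [-0.1, -0.4, -2.4]
grip_width: 0.745
```

```bash
cat > tilt.py <<'E'
from cell import ctrl
from h import *
s=ctrl.get_state();p=ctrl.camera_params("wrist");im,d=ctrl.camera("wrist");X=cloud(p,d)
M=tool(s);L=(X-s['eef_pos'])@M  # tool frame
L[...,2]+=ctrl.pinch_z
# plate points: within |y|<30mm, bright, near
m=(abs(L[...,1])<.028)&(L[...,0]>-.03)&(L[...,0]<.11)&(L[...,2]>-.03)&(L[...,2]<.095)&(X[...,2]>.02)
P=L[m]; print('t',s['t'],'n',len(P),'w',s['grip_width'],'F',s['wrist_force'].round(2),'T',(M.T@s['ft_torque']).round(3),'z',s['eef_pos'])
if len(P)>50:
    Q=P[:,[0,2]];c=np.median(Q,0);u,sv,v=np.linalg.svd(Q-Q.mean(0),full_matrices=False);a=v[0]*np.sign(v[0][1]+1e-9)
    print('mean',Q.mean(0)*1000,'dir',a,'tilt below level deg',np.degrees(np.arctan2(a[1],a[0])),'rms',sv[1]/len(P)**.5*1000,'ext',(Q.min(0)*1000).round(1),(Q.max(0)*1000).round(1))
E
python3 tilt.py
```

```text
t 5.5 n 30582 w 0.7449216545515387 F [-0.08 -0.43 -2.38] T [-0.07  -0.078 -0.018] z [ 0.40054804 -0.30594611  0.17169718]
mean [45.79080752 -7.96230617] dir [0.99485962 0.10126368] tilt below level deg 5.811943287601669 rms 0.8620339029082724 ext [-11.4 -15.2] [89.   2.1]
```

5.8° of droop, so jerking works. More of it.

Request:
{"name": "send_rows", "arguments": {
  "steps": [
    [0,0,1,0,50],
    [0,0,-1,0,50],
    [0,0,1,0,50],
    [0,0,-1,0,50],
    [0,0,0,0,50]
  ]
}}

```text
t: 6.18
eef_pos: [0.4002, -0.3058, 0.1714]
eef_rot: [3.02, 0.858, 0.003]
wrist_force: [0.7, 0.5, -2.8]
grip_width: 0.745
```

```bash
python3 tilt.py
```

```text
t 6.175 n 27312 w 0.7449956255721651 F [ 0.69  0.48 -2.78] T [-0.032 -0.07   0.023] z [ 0.4002112  -0.30582824  0.17136376]
mean [42.16803174 -1.14583762] dir [0.96827857 0.24987317] tilt below level deg 14.470007365497574 rms 0.9762273586701671 ext [-11.4 -15.8] [86.8 12.4]
```

Request:
{"name": "send_rows", "arguments": {
  "steps": [
    [0,0,1,0,50],
    [0,0,-1,0,50],
    [0,0,1,0,50],
    [0,0,-1,0,50],
    [0,0,1,0,50]
  ]
}}

```text
t: 6.85
eef_pos: [0.4021, -0.3072, 0.1331]
eef_rot: [3.016, 0.856, 0.009]
wrist_force: [0.4, -0.5, -3.4]
grip_width: 0.744
```

Request:
{"name": "send_rows", "arguments": {
  "steps": [
    [0,0,-1,0,50],
    [0,0,1,0,50],
    [0,0,-1,0,50],
    [0,0,1,0,50],
    [0,0,-1,0,50]
  ]
}}

```text
t: 7.48
eef_pos: [0.3951, -0.3027, 0.1639]
eef_rot: [-3.012, -0.855, 0.013]
wrist_force: [-0.5, 0.4, -2.1]
grip_width: 0.743
```

```bash
python3 tilt.py
```

```text
t 7.475 n 22362 w 0.7426587643493773 F [-0.55  0.37 -2.08] T [-0.022 -0.128  0.046] z [ 0.39509605 -0.30273112  0.16387331]
mean [35.00136503  8.16711288] dir [0.87422385 0.48552308] tilt below level deg 29.046748796731723 rms 1.2165961776840466 ext [-11.  -16.6] [79.1 34.3]
```

Request:
{"name": "send_rows", "arguments": {
  "steps": [
    [-0.4,0,1,0,50],
    [0.4,0,-1,0,50],
    [-0.4,0,1,0,50],
    [0.4,0,-1,0,50],
    [-0.4,0,1,0,50]
  ]
}}

```text
t: 8.15
eef_pos: [0.3905, -0.3146, 0.1337]
eef_rot: [3.013, 0.86, 0.012]
wrist_force: [1.2, -0.5, -4.3]
grip_width: 0.744
```

Request:
{"name": "send_rows", "arguments": {
  "steps": [
    [0.4,0,-1,0,50],
    [-0.4,0,1,0,50],
    [0.4,0,-1,0,50],
    [-0.4,0,1,0,50],
    [0.4,0,-1,0,50]
  ]
}}

```text
t: 8.78
eef_pos: [0.3937, -0.3043, 0.165]
eef_rot: [-3.015, -0.851, 0.013]
wrist_force: [1.0, -0.1, -2.1]
grip_width: 0.746
```

Request:
{"name": "send_rows", "arguments": {
  "steps": [
    [0,0,0,0,50],
    [0,0,0,0,50]
  ]
}}

```text
t: 9.02
eef_pos: [0.3986, -0.3051, 0.1696]
eef_rot: [3.022, 0.858, -0.001]
wrist_force: [-0.6, 0.0, -3.6]
grip_width: 0.743
```

```bash
python3 tilt.py
```

```text
t 9.025 n 17444 w 0.7433274495934111 F [-0.63  0.01 -3.58] T [-0.001 -0.102 -0.035] z [ 0.39860178 -0.30514041  0.16962068]
mean [22.48821455 16.44135143] dir [0.66772244 0.74441033] tilt below level deg 48.10847606293957 rms 2.0884132017078665 ext [-15.7 -16.7] [60.  60.9]
```

48°, steep enough for the upright to finish the turn. Carrying it over to the stop.

Request:
{"name": "send_rows", "arguments": {
  "steps": [
    [0,0,-0.4,-0.97,50],
    [0,0,-0.4,-0.97,50],
    [0,0,-0.4,-0.97,50],
    [0,0,-0.4,-0.97,50],
    [0,0,-0.4,-0.95,50]
  ]
}}

```text
t: 9.7
eef_pos: [0.3983, -0.3052, 0.2496]
eef_rot: [-2.4, -2.024, 0.001]
wrist_force: [0.4, -0.2, -3.9]
grip_width: 0.745
```

Request:
{"name": "send_rows", "arguments": {
  "steps": [
    [0.6,0,0,0,50],
    [0.9,0,0,0,50],
    [1,-0.05,0,0,50],
    [1,-0.1,0,0,50],
    [1,-0.1,0,0,50]
  ]
}}

```text
t: 10.32
eef_pos: [0.4198, -0.1252, 0.2493]
eef_rot: [-2.407, -2.018, 0.001]
wrist_force: [-0.0, 0.3, -3.7]
grip_width: 0.743
```

Request:
{"name": "send_rows", "arguments": {
  "steps": [
    [1,-0.05,0,0,50],
    [0.9,0,0,0,50],
    [1,0.85,0,0,50],
    [1,0.85,0,0,50],
    [1,0.85,0,0,50]
  ]
}}

```text
t: 10.95
eef_pos: [0.5538, 0.0497, 0.2491]
eef_rot: [-2.408, -2.018, 0.002]
wrist_force: [0.2, -0.9, -2.4]
grip_width: 0.747
```

Request:
{"name": "send_rows", "arguments": {
  "steps": [
    [0.7,0.85,0,0,50],
    [0,0,0,0,50],
    [0,0,0,0,50]
  ]
}}

```text
t: 11.32
eef_pos: [0.5904, 0.0704, 0.2489]
eef_rot: [-2.406, -2.019, 0.004]
wrist_force: [-0.9, -0.6, -2.5]
grip_width: 0.746
```

```bash
python3 tilt.py; python3 - <<'E'
from cell import ctrl
from h import *
s=ctrl.get_state();M=tool(s);print(np.degrees(np.arctan2(M[1,0],M[0,0])),M[:,2],shift(s,[.5909,.0745,.13]),s['joint_pos'].round(2))
a,d=ctrl.camera("wrist");cv2.imwrite("pics/w2.png",a[:,:,::-1])
X=cloud(ctrl.camera_params("wrist"),d)
m=(X[...,2]>.092)&(X[...,2]<.11)&(X[...,1]>.13);print(m.sum(),rect(X[m]),np.nanmedian(X[m],0))
E
```

```text
t 11.325 n 17424 w 0.7460003841383007 F [-0.92 -0.57 -2.47] T [-0.026 -0.081  0.002] z [0.5903673  0.07042847 0.24887785]
mean [21.94604022 16.47824731] dir [0.66852899 0.74368608] tilt below level deg 48.04636736816129 rms 2.110236208067957 ext [-16.2 -16.7] [59.5 60.9]
79.96602270595632 [-1.68924459e-03 -9.82776964e-04 -9.99998090e-01] [ 4.600e+00 -1.000e-01  1.194e+02] [ 0.26  0.42 -0.63  1.62  0.26  1.19 -0.6 ]
3417 (array([600.5, 208.6]), array([107.9, 637. ]), 83.9) [0.361176   0.21040304 0.10256794]
```

View pics/w2.png

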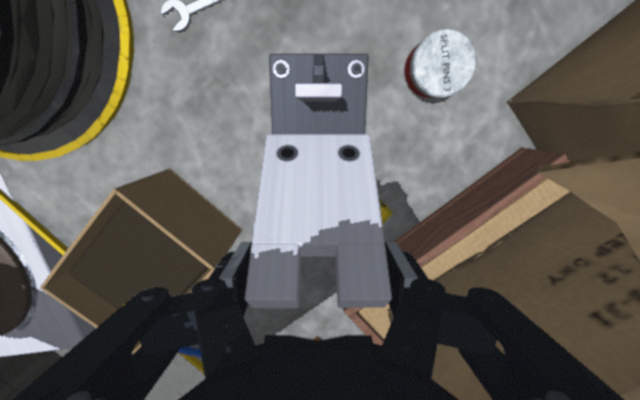

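Wrist view: upright top at columns 295–342, rows 83–97; plate's plain end above it at row 135, holes at (287,153), (348,153). Everything looks square and centred. Next I'll get numbers for both.

```bash
python3 - <<'E'
from cell import ctrl
from h import *
s=ctrl.get_state();p=ctrl.camera_params("wrist");im=cv2.imread("pics/w2.png")
g=im.min(2);w=np.zeros_like(g);w[78:102,285:352]=1
m=((g>150)&(w>0)).astype(np.uint8);c=max(cv2.findContours(m,0,2)[0],key=cv2.contourArea).reshape(-1,2)
print(c.min(0),c.max(0));P=onplane(p,c,.102);print(rect(P))
M=tool(s);q=onplane(p,[[295,97],[342,97],[318.5,97]],.102);print(q.round(4));L=(q-s['eef_pos'])@M*1000;print("upright front edge in tool",L.round(1))
b=onplane(p,[[281,69],[356,69]],.015);print("bolts",((b-s['eef_pos'])@M*1000).round(1))
# plate side extents in tool y, by depth
_,d=ctrl.camera("wrist");L=(cloud(p,d)-s['eef_pos'])@M*1000
for r in (145,175,200):
    k=[x for x in range(240,400) if abs(L[r,x,2]-L[r,318,2])<4];print(r,min(L[r,k,1]),max(L[r,k,1]),L[r,318])
E
```

```text
[295  83] [341  96]
(array([607.1, 161.7]), array([11.5, 43.2]), 79.9)
[[0.5846 0.159  0.102 ]
 [0.6282 0.1512 0.102 ]
 [0.6064 0.1551 0.102 ]]
upright front edge in tool [[ 86.8 -21.2 147.8]
 [ 86.8  23.1 147.7]
 [ 86.8   1.  147.8]]
bolts [[123.5 -43.8 234.7]
 [123.5  45.9 234.7]]
145 -31.306129723825606 31.603921381192432 [53.35128301  0.54027877 33.92912768]
175 -31.958223038123055 31.582533045772298 [38.69448712  0.54997128 16.34748374]
200 -31.420790951702976 32.069559830003385 [27.78391785  0.55661629  4.44611629]
```

Plate and upright agree within 1 mm sideways. The wrist view puts the wall at 86.8 mm and the top view at 84.2 mm, and contact will settle that. Descending in front of the upright.

Request:
{"name": "send_rows", "arguments": {
  "steps": [
    [0.1,0.02,0.8,0,50],
    [0.1,0,0.8,0,50],
    [0.1,0,0.8,0,50],
    [0.1,0,0.8,0,50],
    [0,0,0.8,0,50]
  ]
}}

```text
t: 12.1
eef_pos: [0.5948, 0.0861, 0.09]
eef_rot: [2.407, 2.018, 0.001]
wrist_force: [1.2, -0.4, -2.9]
grip_width: 0.746
```

Request:
{"name": "send_rows", "arguments": {
  "steps": [
    [0.2,0,0,0,50],
    [0.2,0,0,0,50],
    [0.2,0,0,0,50],
    [0.2,0,0,0,50],
    [0,0,0,0,50]
  ]
}}

```text
t: 12.72
eef_pos: [0.6019, 0.1183, 0.0927]
eef_rot: [2.405, 2.018, 0.004]
wrist_force: [0.8, -3.8, -1.7]
grip_width: 0.744
```

```bash
python3 tilt.py
```

```text
t 12.725 n 17767 w 0.7442768528303589 F [ 0.78 -3.82 -1.72] T [-0.149 -0.709 -0.004] z [0.60189443 0.11825958 0.09267955]
mean [18.76503754 15.36697777] dir [0.70298687 0.71120283] tilt below level deg 45.332865172311735 rms 11.711874111280649 ext [-18.9 -18.5] [89.2 91.4]
```

Request:
{"name": "send_rows", "arguments": {
  "steps": [
    [0.15,0,0,0,50],
    [0.15,0,0,0,50],
    [0.15,0,0,0,50],
    [0,0,0,0,50],
    [0,0,0,0,50]
  ]
}}

```text
t: 13.4
eef_pos: [0.6036, 0.1366, 0.0902]
eef_rot: [-2.406, -2.02, -0.001]
wrist_force: [0.1, -0.9, -1.7]
grip_width: 0.742
```

```bash
python3 - <<'E'
from cell import ctrl
from h import *
s=ctrl.get_state();p=ctrl.camera_params("wrist");M=tool(s)
print(s['t'],s['eef_pos'],M[:,0],s['wrist_force'],M.T@s['ft_torque'],shift(s,[.6048,.1533,.076]))
a,d=ctrl.camera("wrist");b,_=ctrl.camera("scene")
cv2.imwrite("pics/v3.png",np.hstack([a[40:330,170:470],cv2.resize(b[120:230,190:380],None,fx=2.6,fy=2.636)[:290]])[:,:,::-1]);np.savez("pics/v3.npz",im=a,d=d)
E
```

```text
13.4 [0.60361827 0.13662204 0.09023451] [1.73209584e-01 9.84884523e-01 9.56968060e-04] [ 0.14092055 -0.92462986 -1.68218143] [-0.22035471 -0.38944665  0.03486825] [16.6 -1.7 14.3]
```

View pics/v3.png

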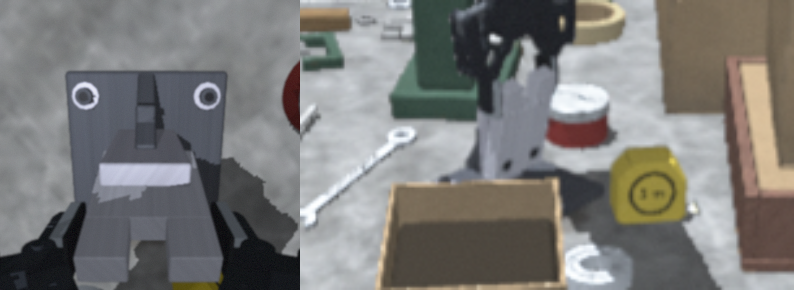

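The plate is now steep. Its lower end is against the upright and the prongs are still about 10 mm out. The plate sits about 1.7 mm to the right of the upright (plate mid column 319, upright mid 315). I'll correct sideways and keep pushing.

Request:
{"name": "send_rows", "arguments": {
  "steps": [
    [0.1,-0.02,0,0,50],
    [0.1,-0.02,0,0,50],
    [0.05,0,0,0,50],
    [0,0,0,0,50]
  ]
}}

```text
t: 14.0
eef_pos: [0.6038, 0.1464, 0.0903]
eef_rot: [2.406, 2.02, 0.0]
wrist_force: [1.1, -2.7, -1.7]
grip_width: 0.745
```

Request:
{"name": "send_rows", "arguments": {
  "steps": [
    [0.05,0,0,0,50],
    [0.05,0,0,0,50],
    [0,0,0,0,50]
  ]
}}

```text
t: 14.38
eef_pos: [0.6044, 0.1504, 0.0903]
eef_rot: [-2.406, -2.02, -0.0]
wrist_force: [0.1, -3.0, -0.4]
grip_width: 0.745
```

```bash
cat > look.py <<'E'
import sys
from cell import ctrl
from h import *
s=ctrl.get_state();p=ctrl.camera_params("wrist");M=tool(s)
print(s['t'],s['eef_pos'],s['wrist_force'],M.T@s['ft_torque'],shift(s,[.6048,.1533,.076]))
a,d=ctrl.camera("wrist");b,_=ctrl.camera("scene")
cv2.imwrite(f"pics/{sys.argv[1]}.png",np.hstack([a[60:350,170:470],cv2.resize(b[120:230,190:380],None,fx=2.6,fy=2.636)[:290]])[:,:,::-1])
np.savez(f"pics/{sys.argv[1]}.npz",im=a,d=d)
L=(cloud(p,d)-s['eef_pos'])@M*1000
m=(abs(L[...,1])<29)&(L[...,0]>-40)&(L[...,0]<40)&(L[...,2]<-5)&(L[...,2]>-80)
q=L[m];z=np.percentile(q[:,2],[1,5,20,50]) if len(q) else 0;print(len(q),'top z pct',z)
for z0 in range(-48,8,4):
    k=L[(abs(L[...,1])<29)&(abs(L[...,0])<40)&(abs(L[...,2]-z0)<2)]
    if len(k)>30: print(z0,len(k),'x',np.percentile(k[:,0],[2,50,98]).round(1),'y',np.percentile(k[:,1],[1,99]).round(1))
E
python3 look.py v4
```

```text
14.375 [0.60438376 0.15036744 0.0902655 ] [ 0.11099907 -3.02115907 -0.42512367] [-0.205322   -0.90042401  0.04503587] [ 3.  -0.1 14.3]
13415 top z pct [-79.75506895 -78.87591994 -74.2151808  -34.05389195]
-36 3018 x [-17.2  -8.4  -1.5] y [-28.5  28.6]
-32 582 x [-14.6  -1.8  -0.9] y [-28.4  28.4]
-28 521 x [-11.9  -1.4  -0.6] y [-28.4  28.6]
-24 500 x [-11.2  -1.1  -0.3] y [-28.6  28.7]
-20 440 x [-13.1  -0.8  -0.1] y [-28.5  28.5]
-16 424 x [-8.1 -0.5  0.3] y [-28.4  28.7]
-12 2768 x [-10.2   9.8  17.4] y [-25.5  25.6]
-8 1284 x [-14.6  -0.   17.8] y [-27.8  27.4]
-4 678 x [-0.2  0.7 17.8] y [-27.8  28.1]
0 415 x [ 0.1 17.1 17.8] y [-28.6  28.5]
4 277 x [ 0.7 17.4 17.9] y [-28.8  28.6]
```

View pics/v4.png

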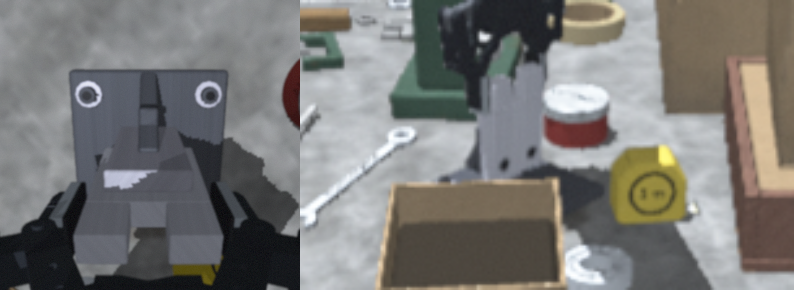

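Plate is 4° off vertical, about 6 mm to go at the top. It is centred now.

Request:
{"name": "send_rows", "arguments": {
  "steps": [
    [0.08,0,0,0,50],
    [0.07,0,0,0,50],
    [0.05,0,0,0,50],
    [0,0,0,0,50],
    [0,0,0,0,50]
  ]
}}

```text
t: 15.1
eef_pos: [0.6056, 0.1571, 0.0902]
eef_rot: [2.407, 2.018, -0.002]
wrist_force: [-1.2, -5.4, 0.4]
grip_width: 0.746
```

```bash
python3 look.py v5
```

```text
15.1 [0.60561614 0.1570844  0.09020924] [-1.23340281 -5.44276591  0.43192002] [ 0.07801387 -1.5037591   0.05247159] [-3.8 -0.1 14.2]
12747 top z pct [-79.78611713 -78.86655193 -74.4096995  -35.6023434 ]
-36 3174 x [-16.9  -8.3  -1.3] y [-28.5  28.6]
-32 525 x [-12.   -1.6  -0.8] y [-28.4  28.5]
-28 493 x [-12.2  -1.6  -0.8] y [-28.4  28.4]
-24 432 x [-11.4  -1.6  -0.9] y [-28.3  28.6]
-20 413 x [-13.8  -1.5  -0.9] y [-28.6  28.7]
-16 383 x [-9.8 -1.5 -0.9] y [-28.5  28.3]
-12 2873 x [-15.5   2.3  10.6] y [-25.3  24.8]
-8 712 x [-16.8  -1.5  11. ] y [-27.9  28. ]
-4 336 x [-1.8 10.5 11. ] y [-28.4  28.2]
0 327 x [-1.8 10.5 11.1] y [-28.5  28.4]
4 278 x [-1.7 10.6 11.2] y [-28.4  28.4]
```

Vertical and flat on the wall (face x = -1.5 mm at every height, wall at about -1.4 mm). About 14.5 mm above the base, so I'm lowering to contact.

Request:
{"name": "send_rows", "arguments": {
  "steps": [
    [-0.02,0,0.12,0,50],
    [0,0,0.12,0,50],
    [0,0,0.09,0,50],
    [0,0,0.05,0,50],
    [0,0,0,0,50]
  ]
}}

```text
t: 15.82
eef_pos: [0.6055, 0.1571, 0.0754]
eef_rot: [2.407, 2.019, -0.001]
wrist_force: [-3.2, -5.3, 5.5]
grip_width: 0.746
```

```bash
python3 look.py v6
```

```text
15.825 [0.60549699 0.15710623 0.07543326] [-3.16442224 -5.28129801  5.47615663] [ 0.49983484 -1.45490707  0.11675117] [-3.9 -0.  -0.6]
12830 top z pct [-79.76293254 -78.85433045 -74.44002852 -35.51346819]
-36 3189 x [-16.8  -8.2  -1.2] y [-28.6  28.6]
-32 537 x [-12.7  -1.6  -0.8] y [-28.4  28.6]
-28 2033 x [-2.3  3.3 10.4] y [-27.   27.3]
-24 1307 x [-5.5  6.5 11. ] y [-27.6  27.7]
-20 507 x [-13.9  10.4  11. ] y [-28.4  28.4]
-16 450 x [-8.  10.4 11.1] y [-28.4  28.5]
-12 645 x [-16.4  -1.3  11. ] y [-27.8  28.2]
-8 433 x [-17.   10.4  11.1] y [-28.5  28.4]
-4 304 x [-1.8 10.6 11. ] y [-28.3  28.4]
0 418 x [-1.6 10.7 14.4] y [-28.3  28.4]
4 368 x [-1.7 10.9 16.9] y [-28.3  28.4]
```

Contact: bottom at z = 0.012 by geometry, with the vertical force up 5 N. Pressing slightly, then opening slowly.

Request:
{"name": "send_rows", "arguments": {
  "steps": [
    [0,0,0.03,0,50],
    [0,0,0,0,50]
  ]
}}

```text
t: 16.18
eef_pos: [0.6055, 0.1571, 0.0754]
eef_rot: [2.406, 2.019, -0.001]
wrist_force: [-6.1, -6.7, 13.8]
grip_width: 0.749
```

Request:
{"name": "send_rows", "arguments": {
  "steps": [
    [0,0,0,0,66],
    [0,0,0,0,70],
    [0,0,0,0,76],
    [0,0,0,0,84],
    [0,0,0,0,84]
  ]
}}

```text
t: 16.8
eef_pos: [0.6057, 0.1573, 0.0738]
eef_rot: [-2.406, -2.019, -0.0]
wrist_force: [0.1, 0.8, 0.2]
grip_width: 0.986
```

```bash
python3 look.py v7
```

```text
16.8 [0.60574129 0.15726561 0.07379972] [0.0967745  0.78389841 0.15370547] [-0.01501627 -0.01702246  0.03087756] [-4.1 -0.2 -2.2]
11971 top z pct [-79.76613889 -78.87959551 -72.82866694 -33.51929976]
-40 1464 x [-16.4  -8.9  -1.8] y [-28.6  28.6]
-36 1996 x [-17.1  -6.6  -1.2] y [-28.6  28.6]
-32 504 x [-10.6  -1.8  -1.1] y [-28.4  28.7]
-28 2885 x [-2.4  4.1 10.6] y [-26.8  26.3]
-24 561 x [-13.5  10.2  10.9] y [-28.2  28.3]
-20 499 x [-9.1 10.2 10.9] y [-28.6  28.3]
-16 448 x [-13.8  10.3  10.9] y [-28.5  28.3]
-12 747 x [-16.7  -2.   10.8] y [-28.   28.2]
-8 336 x [-2.  10.3 10.9] y [-28.7  28.6]
-4 305 x [-1.9 10.3 11.1] y [-28.5  28.5]
0 465 x [-2.  10.7 15.1] y [-28.2  28.2]
4 364 x [-1.8 10.7 18. ] y [-28.3  28.6]
```

View pics/v7.png

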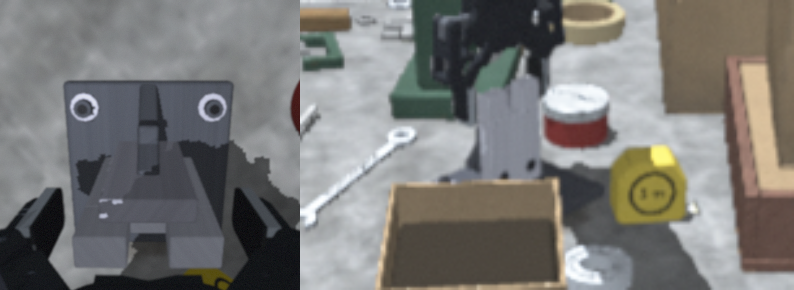

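The plate stands with the fingers clear: plate mid column 148, bolts' mid 148, upright about 147. Retreating straight up.

Request:
{"name": "send_rows", "arguments": {
  "steps": [
    [0,0,-0.3,0,84],
    [0,0,-0.7,0,84],
    [0,0,-1,0,84],
    [0,0,-1,0,84],
    [0,0,-0.6,0,84]
  ]
}}

```text
t: 17.52
eef_pos: [0.6063, 0.1577, 0.2212]
eef_rot: [2.405, 2.019, 0.005]
wrist_force: [0.2, -0.1, -0.4]
grip_width: 0.984
```

Request:
{"name": "send_rows", "arguments": {
  "steps": [
    [-1,0,0,0,84],
    [-1,0,0,0,84],
    [0,0,0,0,84],
    [0,0,0,0,84]
  ]
}}

```text
t: 18.02
eef_pos: [0.592, 0.0789, 0.2187]
eef_rot: [2.406, 2.019, 0.002]
wrist_force: [-0.6, 1.1, 0.0]
grip_width: 0.985
```

```bash
python3 - <<'E'
from cell import ctrl
from h import *
s=ctrl.get_state();p=ctrl.camera_params("wrist");print(s['t'],s['wrist_force'],s['eef_pos'])
a,d=ctrl.camera("wrist");b,_=ctrl.camera("scene")
X=cloud(p,d);ph=np.deg2rad(80);o=np.array([.6039,.1484])
S=np.stack([(X[...,0]-o[0])*np.cos(ph)+(X[...,1]-o[1])*np.sin(ph),-(X[...,0]-o[0])*np.sin(ph)+(X[...,1]-o[1])*np.cos(ph),X[...,2]],-1)*1000
n=abs(S[...,0]+3)<40
for lo,hi in ((108,116),(98,105)):
    m=(n&(abs(S[...,1])<45)&(S[...,2]>lo)&(S[...,2]<hi)).astype(np.uint8);m=cv2.morphologyEx(m,cv2.MORPH_OPEN,np.ones((3,3)))
    q=S[m>0];print(lo,len(q),np.percentile(q,[2,50,98],axis=0).round(1).tolist())
f=S[(abs(S[...,1])<28)&(S[...,0]>-25)&(S[...,0]<-7)&(S[...,2]>30)&(S[...,2]<105)]
if len(f)>50: print("front face slope (x per z)",np.polyfit(f[:,2],f[:,0],1),len(f))
cv2.imwrite("pics/v8.png",np.hstack([a[:290,150:500],cv2.resize(b[130:240,200:370],None,fx=2.6,fy=2.636)[:290]])[:,:,::-1])
t=ctrl.camera("top");Z=cloud(ctrl.camera_params("top"),t[1])
for nm,c,h in (("bearing",[.516,-.005],.008),("tape",[.636,.017],.03)):
    m=(np.linalg.norm(Z[...,:2]-c,axis=2)<.06)&(Z[...,2]>h)&(Z[...,2]<.08);print(nm,np.nanmedian(Z[m],0))
E
```

```text
18.025 [-0.56243907  1.08814348  0.02575461] [0.59197472 0.07885726 0.21873832]
108 1044 [[-7.9, -31.3, 110.0], [-0.7, -9.2, 111.6], [6.4, 29.7, 113.2]]
98 760 [[7.4, -21.3, 100.2], [13.1, -0.9, 101.8], [18.7, 19.5, 103.3]]
bearing [nan nan nan]
tape [0.64642647 0.00319757 0.06002774]
  return np.nanmean(a, axis, out=out, keepdims=keepdims)
```

View pics/v8.png

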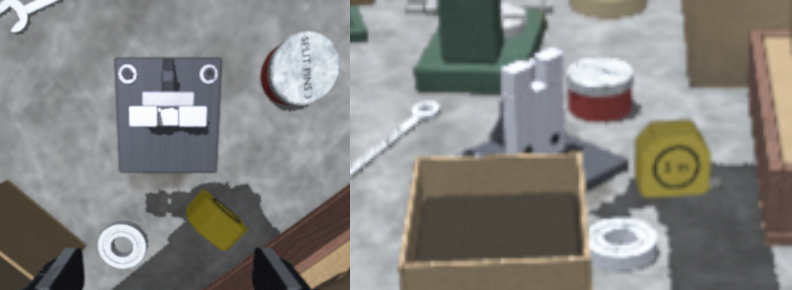

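The plate stands upright, centred to about 0.1 mm on the upright and with its top at 111.6 mm (112 expected). The top camera is blocked by the arm, so I'll check the bearing in the saved wrist view and then hand in.

```bash
python3 - <<'E'
from cell import ctrl
from h import *
p=ctrl.camera_params("wrist");print(onplane(p,[[272,245]],.016), onplane(p,[[366,219]],.06))
print(ctrl.close_job())
E
```

```text
[[0.51834234 0.00075514 0.016     ]] [[0.63741091 0.03245192 0.06      ]]
the job is handed in; nothing more can be done
None
```

The plate is standing by itself on its plain end on the stop's base, slotted end up, with a broad face flat against the front of the upright. I released it, withdrew the gripper and handed the job in at about 18 s.

I gripped the plate by its narrow edges near the slotted end at 20 N. It did not swing down on its own, so I jerked it to about 48° and used the upright to push it the rest of the way.

**Last checks on the plate**
- **Height:** its top measured 111.6 mm above the bench; 112 mm is expected when it is seated.
- **Centring:** it was within about 0.1 mm of the upright's centre.
- **Flatness:** the depth points showed it vertical and flush with the wall while gripped, and still flush after release. From the final position the plate-face slope fit found no usable points, so that last number is missing.
- **Forces:** the highest wrist force in the readings was about 17 N, with nothing on the gripper after release.

**Bearing and tape**
- I never touched either, and both looked in place in the final picture.
- The top camera's recheck failed: the arm hid the bearing, and its tape reading was about 17 mm off the first.
- Positions from hand-picked pixels in the wrist view were about 6 mm (bearing) and 15 mm (tape) from the first measurements. I put that down to comparing different parts of each object, so "not moved" is not confirmed to the millimetre.

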